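# Hold the calibration weight ready over the balance pan

### The job

Get the low balance ready for its calibration load: lift the knobbed lid off its round glass draught shield and set it down gently, flat and knob up, on the free worktop beside the balance. Then lift the largest of the three knobbed steel weights out of the wooden block, carry it over the rim of the shield and lower it inside until its base is about a centimetre above the pan, upright and centred over the pan, never touching the pan or the shield. Finish there, still holding the weight motionless in the air, and leave the other weights, the tube rack, the forceps and the vial as they stand.

Things in the scene. Friction and masses are not known exactly. Their poses are not given: they have to be found in the camera images.
- pan_centre (a point): Centre of the top face of the balance's round level pan (131 mm across, 85 mm above the worktop); z up. Round the pan, concentric with it, stands a fixed glass draught shield with grey collars: inner radius 72 mm, outer radius 79 mm, rim 65 mm above the pan (150 mm above the worktop).
- lid_knob (a point): Centre of the round black knob of the shield's loose lid, the point to grip: knob 28 mm across, about 20 mm tall, top 12 mm above this point. The lid is a glass disc with a grey edge, 158 mm across, its upper face 24 mm below this point; below it a lip, 139 mm across and 5 mm deep, fits inside the shield rim; the lip's underside is 33 mm below this point. 0.16 kg, loose.
- lid: The same lid; origin at the centre of the underside of its lip, z up through the knob.
- weight_500_centre (a point): Middle, half-way up, of the largest (500 g) steel weight: 86 mm tall; body 38 mm across, up to 7 mm above this point, then a neck, then a knob 25 mm across, full width from 26 to 35 mm above this point, top at 43 mm; base 43 mm below. It stands 22 mm deep in its bore, at the block's +x end, with 1.5 mm clearance all round: lift straight up.
- weight_500: The same weight; origin at the centre of its underside, z up through its knob.
- weight_block: Fixed beech block 185 mm (x) by 62 mm (y) by 34 mm high, origin at the centre of its underside; three weights stand in a row along its x axis, the 500 g at x = +58 mm, the 200 g at -3 mm, the 100 g at -55 mm, their bases 12 mm above the worktop.
- weight_200: Middle-sized steel weight, 28 mm diameter, 64 mm tall, origin at the centre of its underside; leave it in its bore.
- weight_100: Smallest steel weight, 22 mm diameter, 52 mm tall, origin at the centre of its underside; leave it in its bore.
- tube_rack: Loose clear rack with test tubes, 192 mm (y) by 64 mm (x), 105 mm tall, origin at the centre of its underside; stands between the block and the balance; do not disturb.
- forceps: Loose steel forceps, 122 mm long (y), 12 mm high, lying flat near the front edge of the worktop; do not disturb.
- balance: White top-loading balance the low one nearer to the robot (not the tall one with a square glass case), fixed; origin under the housing's centre, 20 mm in front of the pan's centre; front (display) to -x. Housing 265 mm (x) by 202 mm (y), 65 mm high. Beyond its left side (+y, seen from the robot) some 25 cm of worktop is bare.
- vial_1: Loose clear sample vial with white screw cap, 30 mm across, 56 mm tall, origin at the centre of its underside, standing behind the tube rack; do not disturb.

How it is judged:
On the way, in this order (a step that is already met when the one before it is completed fails the run):
1. the lid lies flat, knob up and released, on the worktop (height (world z) of lid_knob below 0.043 m and angle between lid's own z axis and vertical below 0.08 rad and contact force between lid and the fingers below 0.05 N and linear speed of lid below 0.02 m/s), for 0.2 s.
2. the 500 g weight is lifted clear of its block in the fingers (height (world z) of weight_500 above 0.05 m and contact force between weight_500 and the fingers above 0.5 N), for 0.1 s.
At the end, for the whole second after the job is handed in: The 500 g weight is held still and upright (0.1 rad), base 3 to 18 mm above the pan, within 10 mm of its centre, touching neither pan nor shield; the lid lies flat, knob up, released on the worktop; other weights moved under 10 mm, rack, forceps and vial under 20 mm (all of step 1 and z of weight_500 in the frame of pan_centre between 0.003 and 0.018 m and horizontal distance between weight_500 and pan_centre below 0.01 m and angle between weight_500's own z axis and vertical below 0.1 rad and contact force between weight_500 and the fingers above 0.5 N and contact force between weight_500 and balance below 0.05 N and linear speed of weight_500 below 0.01 m/s and contact force between lid and the arm below 0.05 N and distance of each of weight_200, weight_100 from where it was at the start of the episode below 0.01 m and angle between each of weight_200, weight_100's own z axis and vertical below 0.15 rad and distance of each of tube_rack, forceps, vial_1 from where it was at the start of the episode below 0.02 m); the arm keeps its last pose, push and grip.
It fails at once if the weight touches the pan, the shield or the balance (contact force between weight_500 and balance above 0.5 N).
It fails at once if the lid is dropped or slammed on the worktop (height (world z) of lid below 0.03 m and linear speed of lid above 0.4 m/s).
It fails at once if the tube rack, forceps, vial or another weight is disturbed (distance of any of tube_rack, forceps, vial_1 from where it was at the start of the episode above 0.02 m or distance of any of weight_200, weight_100 from where it was at the start of the episode above 0.015 m).
It also fails if it takes over 67 s, if anything falls off the work surface, if the arm or the gripper's body presses on something with over 40 N, if the wrist force passes 120 N, or if a joint passes its speed limit or range.

### The arm

A 6-joint arm with a two-finger parallel gripper is mounted at the origin on a cart in front of the work surface, level with it; the furniture and walls round the work are solid. World frame = base frame: x ahead of the robot, y to its left, z up, the work surface at z = 0. Lengths are in m, angles in rad, forces in N, time in s.
With the tool pointing down it reaches from about 0.35 to 0.975 m from the base axis. Payload 17.4 kg.
Tool frame: the origin (TCP) lies on the centre line of the jaws, within the pads' length; the fingertips stand 8 mm ahead of it and the grasp point (between the pads) lies 11 mm behind it; z points along the fingers, y is the line along which they close (so a half turn about z gives the same grasp; the last joint's range is limited). The gripper opens to 85 mm and grips with 20 to 120 N. Pads are 22 mm wide; open, the fingers measure 114 mm over their backs; the gripper's body (76 mm by 85 mm) begins 54 mm behind the grasp point. The pads swing forward as they close: fully open they stand 13 mm farther back than shut.
Start: joints at [-1.273, 0.116, 1.442, -0, 1.584, -0.038], TCP at [0.222, -0.637, 0.239] pointing down, gripper open.
Joint ranges: [-2.83, 2.83], [-0.83, 2.19], [0.07, 2.5], [-1.14, 4.28], [0.01, 3], [-2.97, 2.97]. Speed limits (rad/s): [1.89, 1.89, 2.22, 3.14, 3.14, 3.14].

### API

Orientations are given as a rotation vector (axis times angle).
In Python, from cell import sense, snapshot, camera_params, sign_off gives the robot as it stands.
- The arm moves only by the shell command python3 -m inch 'ROWS'. ROWS is text: rows parted by semicolons, each of 7 numbers parted by spaces: the shift along the world's x, y, z in cm, then the turn, a rotation vector about the world's x, y, z in rad, then the opening, from 0 (shut) to 1 (fully open). A call has 1 to 20 rows; each row is the pose to reach, as a shift and turn from the pose commanded when the call began; what a row does not reach only later rows make up. A row lasts 1/10 s, in which the tool goes at most 50 mm and 8.59 degrees, less where a joint would pass 70% of its speed; a pose out of reach is approached as far as the arm can. A call with a gripper value outside its range is refused whole. The fingers move at their own pace and stop on an object; the grip force is fixed at half the most. Time passes only in rows, so rows that repeat a pose let the fingers close. It gives the time, the measured TCP pose, the force and the opening at its end, in the units of the state.
- sense(): the state, without advancing time (a new reading comes with each control period).
- snapshot(name): name is "scene" or "top" or "wrist"; returns the picture (480x640x3 uint8, red, green, blue); there is no depth.
- camera_params(name): a dict with "vertical_fov" (degrees; the focal length in pixels is half the picture's height over the tangent of half this angle, whatever the lens; pixels are square), "cx", "cy" (the principal point, pixels), "R" (3x3) and "t" (3): a world point X has camera coordinates R X + t. Camera axes: x right, y down, z forward; pixel columns grow to the right and rows downward; lengths in m; the calibration is good to about 2 mm. A picture is of the moment at which its call begins: read the wrist's pose just before it. camera_params takes no time and is no camera call; for the wrist camera it gives the pose at the moment of the call.
- sign_off(): hands the job in, once; it reports no verdict.
The state is a dict: "t": time; "joint_pos": joint angles; "joint_vel": joint speeds; "tau": joint torques, N m; "eef_pos": TCP position; "ee_rot": TCP orientation; "ft_force": force on the tool from outside, world axes, zero at the start; "torque": the same for the moment, N m; "opening": finger opening in m.
Only numpy, scipy, OpenCV 4.12 (cv2) and the standard library are available. Lean on these libraries where they do the work, as an engineer would, in place of code of your own. Each camera call takes 0.05 s, during which the arm holds its last target. There are 200 camera calls.

## Working session

There is one attempt and no reset: what is moved stays moved. The work goes in short steps, Python scripts to look and compute and a shell command to move; the robot and the scene stay as the last step left them, time stands still between calls to the robot, and variables do not carry over. Pictures are saved under pics/ and viewed, on a budget of 10 in all, crops included, one or two more only if the job needs it, and the job is handed in when it is done.

```bash
mkdir -p pics
cat > h.py <<'E'
import numpy as np, cv2
from cell import sense, snapshot, camera_params
def ray(p,u,v):
    f=240/np.tan(np.radians(p["vertical_fov"])/2); R=np.array(p["R"]);t=np.array(p["t"])
    d=R.T@np.array([(u-p["cx"])/f,(v-p["cy"])/f,1]); return -R.T@t,d
def onz(p,u,v,z):
    o,d=ray(p,u,v); return o+d*(z-o[2])/d[2]
def proj(p,X):
    f=240/np.tan(np.radians(p["vertical_fov"])/2); c=np.array(p["R"])@np.array(X)+np.array(p["t"])
    return f*c[0]/c[2]+p["cx"],f*c[1]/c[2]+p["cy"]
def grab(n,name):
    p=camera_params(n); im=snapshot(n)[:,:,::-1].copy(); cv2.imwrite(f"pics/{name}.png",im); return p,im
E
python3 - <<'E'
from h import *
for n in("scene","top"):
    p,_=grab(n,n+"0"); print(n,p["vertical_fov"],p["cx"],p["cy"],-np.array(p["R"]).T@p["t"],p)
print(sense())
E
```

```text
scene 47.757490596742656 309.8504360588542 244.4407480418134 [0.05459426 0.53843911 0.7394642 ] {'vertical_fov': 47.757490596742656, 'cx': 309.8504360588542, 'cy': 244.4407480418134, 'R': array([[-8.12562046e-01, -5.82874370e-01,  6.25351532e-04],
       [-3.42653348e-01,  4.76810986e-01, -8.09468941e-01],
       [ 4.71520525e-01, -6.57958017e-01, -5.87162364e-01]]), 't': array([0.35774116, 0.36054653, 0.76271357])}
top 43.74032893502875 323.89893208527513 247.931862788625 [ 0.41064615 -0.13712165  1.33590136] {'vertical_fov': 43.74032893502875, 'cx': 323.89893208527513, 'cy': 247.931862788625, 'R': array([[-0.01498518, -0.99974008, -0.01718166],
       [-0.99401169,  0.0167551 , -0.10798159],
       [ 0.10824141,  0.01546064, -0.99400441]]), 't': array([-0.1079794 ,  0.55473732,  1.28556292])}
{'t': 0.1, 'joint_pos': array([-1.27280313e+00,  1.16448161e-01,  1.44216841e+00, -2.01578124e-05,
        1.58400479e+00, -3.77839932e-02]), 'joint_vel': array([ 0.00096007, -0.00044595, -0.00342176,  0.00101111,  0.00251159,
        0.00078164]), 'tau': array([ 1.74962013e-03, -7.33673358e+01, -6.33789110e+01,  6.36291063e-06,
        5.32033402e-03,  5.20030483e-06]), 'eef_pos': array([ 0.22236621, -0.63715982,  0.23864782]), 'ee_rot': array([-3.09641814e+00, -5.24792877e-01,  2.40958005e-04]), 'ft_force': array([-0.14920317, -0.22557183,  1.02650313]), 'torque': array([-0.07684978,  0.03665723, -0.01672916]), 'opening': 0.08554558688483563}
```

View pics/top0.png

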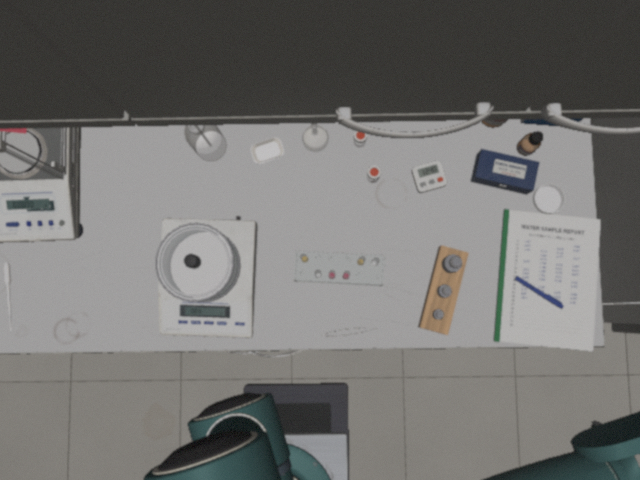

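View pics/scene0.png

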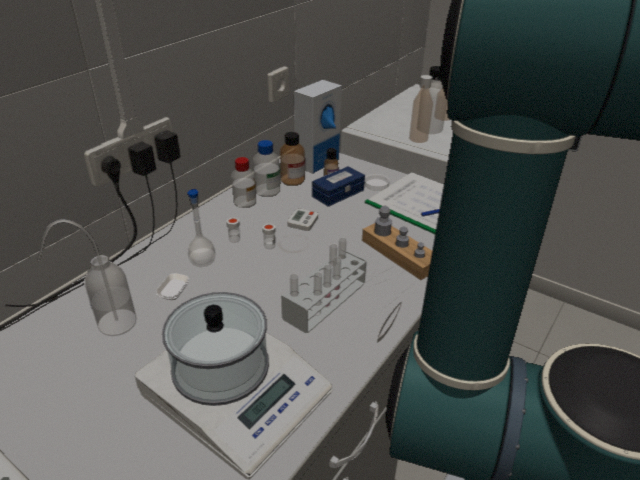

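The top view shows the lid knob at about (192,261), the 500 g weight at (453,263), and bare worktop around (115,280), with a small dish at (68,330). In the scene view the knob is at (213,318) and the 500 g knob at (384,212). Next I'll refine these positions.

Run:
```python
from h import *
pt=camera_params("top");ps=camera_params("scene")
T=cv2.imread("pics/top0.png");S=cv2.imread("pics/scene0.png")
def dark(im,x0,y0,x1,y1,th=60):
    g=cv2.cvtColor(im,6)[y0:y1,x0:x1]; m=(g<th).astype(np.uint8)
    n,l,s,c=cv2.connectedComponentsWithStats(m)
    return [(c[i]+[x0,y0],s[i]) for i in range(1,n) if s[i][4]>15]
kt=dark(T,175,245,215,280); ks=dark(S,195,300,232,335); print(kt,ks)
for c,_ in kt: print("knob top",onz(pt,*c,0.178))
for c,_ in ks: print("knob scene",onz(ps,*c,0.178))
print("w500",onz(pt,453,262,0.09),onz(ps,384,212,0.09),"200",onz(pt,445,291,.065),"100",onz(pt,438.5,315,.055))
for n,c in dict(bal_r=(256,220),bal_l=(162,219),bal_fl=(158,335),bal_fr=(252,337)).items(): print(n,onz(pt,*c,.065))
for n,c in dict(tall=(80,240),dish=(68,330),dishr=(80,318),edge=(110,350),wash=(205,150)).items(): print(n,onz(pt,*c,0))
for n,c in dict(rackNL=(295,250),rackNR=(383,250),rackfl=(295,282)).items(): print(n,onz(pt,*c,.1))
# block outline
hsv=cv2.cvtColor(T,cv2.COLOR_BGR2HSV); m=cv2.inRange(hsv,(8,80,90),(25,255,255)); m[:, :400]=0;m[:,480:]=0;m[:230]=0
m=cv2.morphologyEx(m,3,np.ones((15,15),np.uint8)); cs=cv2.findContours(m,0,2)[0]; c=max(cs,key=cv2.contourArea); r=cv2.minAreaRect(c);print(r)
b=[onz(pt,*q,.034)[:2] for q in cv2.boxPoints(r)];print(np.round(b,3),"c",np.mean(b,0))
big=cv2.resize(np.hstack([T[200:340,150:270],T[230:340,400:480].copy() if 0 else T[200:340,400:520]]),None,fx=3.3,fy=3.3,interpolation=2); cv2.imwrite("pics/z.png",big)
```

```text
[(array([195.45238095, 262.02380952]), array([15, 11, 10, 11, 42], dtype=int32))] [(array([213.4097561 , 317.83414634]), array([  9,   5,  19,  27, 410], dtype=int32))]
knob top [0.5133133  0.13183743 0.178     ]
knob scene [0.51358974 0.14386813 0.178     ]
w500 [ 0.51230848 -0.38624665  0.09      ] [ 0.51384957 -0.38542101  0.09      ] 200 [ 0.45313443 -0.37204137  0.065     ] 100 [ 0.40286937 -0.3582722   0.055     ]
bal_r [0.61200372 0.0279618  0.065     ]
bal_l [0.61778258 0.23137993 0.065     ]
bal_fl [0.36973852 0.2363092  0.065     ]
bal_fr [0.36270058 0.03708617 0.065     ]
tall [0.58352335 0.43630427 0.        ]
dish [0.38159338 0.45732405 0.        ]
dishr [0.40779834 0.43114485 0.        ]
edge [0.33619529 0.36199366 0.        ]
wash [0.78691755 0.15331798 0.        ]
rackNL [ 0.54191474 -0.05771101  0.1       ]
rackNR [ 0.538845   -0.24047832  0.1       ]
rackfl [ 0.47536317 -0.05706124  0.1       ]
((443.2353515625, 289.558837890625), (28.376665115356445, 83.4322509765625), 14.03624439239502)
[[ 0.379 -0.32 ]
 [ 0.553 -0.37 ]
 [ 0.537 -0.429]
 [ 0.363 -0.378]] c [ 0.45796211 -0.37422103]
```

View pics/z.png

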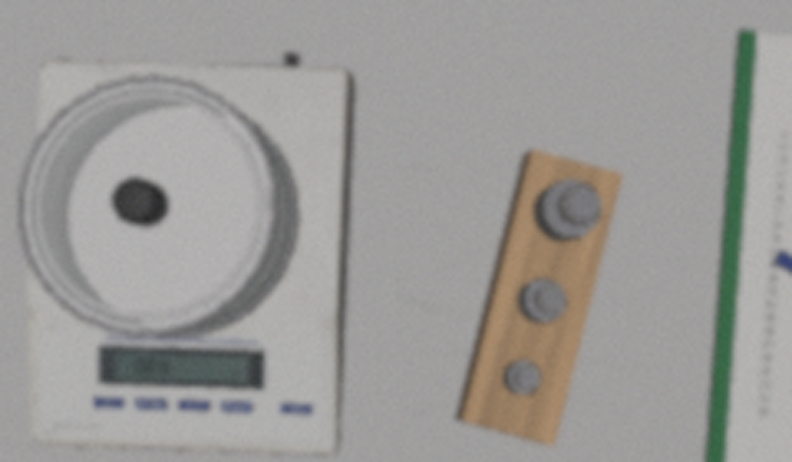

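```bash
python3 -c "
from h import *
pt=camera_params('top');ps=camera_params('scene')
print(onz(pt,192.1,260.9,.18),onz(pt,455.5,262.7,.098),onz(ps,384,207,.098))"
python3 -m inch '0 0 10 0 0 0 1;0 0 10 0 0 0 1;29 77 12 0 0 0 1;29 77 12 0 0 0 1;29 77 12 0 0 0 1;29 77 12 0 0 0 1;29 77 12 0 0 0 1;29 77 12 0 0 0 1;29 77 12 0 0 0 1;29 77 12 0 0 0 1;29 77 12 0 0 0 1;29 77 12 0 0 0 1;29 77 12 0 0 0 1;29 77 12 0 0 0 1;29 77 12 0 0 0 1;29 77 12 0 0 0 1;29 77 12 0 0 0 1;29 77 12 0 0 0 1;29 77 12 0 0 0 1;29 77 12 0 0 0 1'
python3 - <<'E'
from h import *
p,_=grab("wrist","w1"); s=sense(); print(s["t"],s["eef_pos"],s["ee_rot"],s["joint_pos"]); print(proj(p,(.513,.141,.178)), -np.array(p["R"]).T@p["t"],p)
E
```

```text
[0.51544046 0.13794489 0.18      ] [ 0.51011824 -0.38974588  0.098     ] [ 0.51838422 -0.39217649  0.098     ]
t: 2.1
eef_pos: [0.5129, 0.1353, 0.3583]
ee_rot: [-3.096, -0.53, 0.003]
ft_force: [0.1, 0.2, 0.3]
opening: 0.0854
2.15 [0.51250156 0.13381781 0.35851893] [ 3.09672787e+00  5.28459978e-01 -2.42467330e-03] [ 2.07264091e-01 -2.05703231e-01  1.56182576e+00 -3.81052175e-05
  1.78701632e+00  1.44000650e+00]
(np.float64(317.88883788963113), np.float64(208.77561608572702)) [0.59276027 0.16274532 0.49218703] {'vertical_fov': 70.19235343824198, 'cx': 323.7270105468624, 'cy': 234.57752283970038, 'R': array([[ 0.33239971, -0.94313744, -0.0014849 ],
       [-0.89146178, -0.31470035,  0.32597484],
       [-0.30790637, -0.10703021, -0.94537728]]), 't': array([-0.0428113 ,  0.41919854,  0.66523577])}
```

View pics/w1.png

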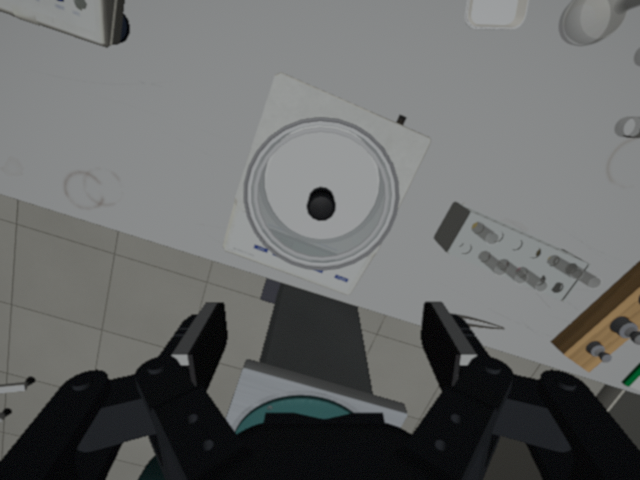

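The wrist view shows the knob at about (320,204), with the rim circle around it at about (321,194).

Run:
```python
from h import *
p=camera_params("wrist"); im=cv2.imread("pics/w1.png"); g=cv2.cvtColor(im,6)
m=(g[180:230,295:345]<70).astype(np.uint8); n,l,s,c=cv2.connectedComponentsWithStats(m); i=1+np.argmax(s[1:,4]); u,v=c[i]+[295,180]; print(u,v,s[i])
a=onz(p,u,v,.18);print("wrist",a)
# two-view triangulation
ps=camera_params("scene");pt=camera_params("top")
A=np.zeros((3,3));b=np.zeros(3)
for q,x in((p,(u,v)),(ps,(213.4,317.8)),(pt,(192.1,260.9))):
    o,d=ray(q,*x);d/=np.linalg.norm(d);P=np.eye(3)-np.outer(d,d);A+=P;b+=P@o
print("tri",np.linalg.solve(A,b))
```

```text
320.8295774647887 203.80281690140845 [ 12   8  28  32 710]
wrist [0.51861546 0.13853799 0.18      ]
tri [0.5169297  0.13932072 0.17308879]
```

```bash
python3 -m inch '0.4 0.6 -5 0 0 0 1;0.4 0.6 -10 0 0 0 1;0.4 0.6 -14 0 0 0 1;0.4 0.6 -16 0 0 0 1;0.4 0.6 -17.5 0 0 0 1;0.4 0.6 -18.3 0 0 0 1;0.4 0.6 -18.7 0 0 0 1;0.4 0.6 -18.7 0 0 0 1'
python3 - <<'E'
from h import *
grab("wrist","w2"); print(sense()["eef_pos"])
E
```

```text
t: 2.95
eef_pos: [0.5167, 0.1385, 0.1729]
ee_rot: [-3.097, -0.525, -0.001]
ft_force: [-0.5, 0.3, -0.2]
opening: 0.0853
[0.51673692 0.13863973 0.17324397]
```

View pics/w2.png

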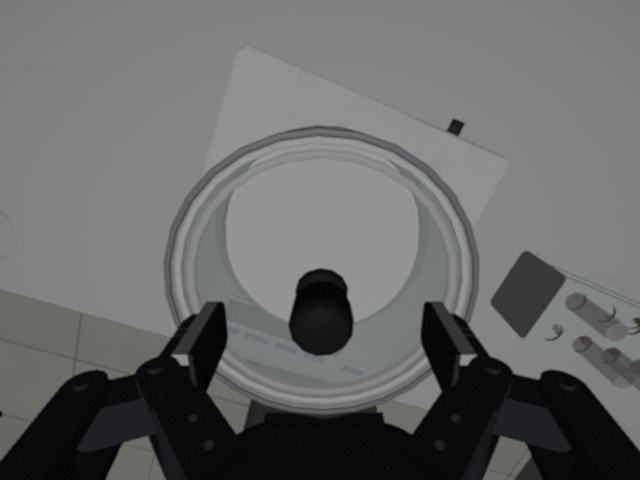

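The knob, at (321,315), sits centred between the pads at about 205 and 445. I'll close the gripper, then lift.

```bash
python3 -m inch '0 0 0 0 0 0 0;0 0 0 0 0 0 0;0 0 0 0 0 0 0;0 0 0 0 0 0 0;0 0 0 0 0 0 0;0 0 0 0 0 0 0;0 0 0 0 0 0 0;0 0 0.3 0 0 0 0;0 0 1 0 0 0 0;0 0 2.5 0 0 0 0;0 0 5 0 0 0 0;0 0 8 0 0 0 0;0 0 8 0 0 0 0'
```

```text
t: 4.3
eef_pos: [0.5174, 0.1389, 0.2577]
ee_rot: [-3.097, -0.525, -0.01]
ft_force: [1.5, 0.3, -0.7]
opening: 0.0261
```

```bash
python3 -m inch '-2.7 20 0 0 0 0 0;-2.7 20 0 0 0 0 0;-2.7 20 0 0 0 0 0;-2.7 20 0 0 0 0 0;-2.7 20 0 0 0 0 0;-2.7 20 0 0 0 0 0;-2.7 20 -5 0 0 0 0;-2.7 20 -9 0 0 0 0;-2.7 20 -9 0 0 0 0'
python3 - <<'E'
from h import *
grab("scene","s2"); print(sense()["eef_pos"],sense()["ft_force"])
E
```

```text
t: 5.2
eef_pos: [0.4879, 0.3363, 0.157]
ee_rot: [3.094, 0.522, -0.012]
ft_force: [0.2, -0.4, -1.8]
opening: 0.0259
[0.48895352 0.33711259 0.16088896] [ 0.60109177 -0.52698511 -0.40984936]
```

View pics/s2.png

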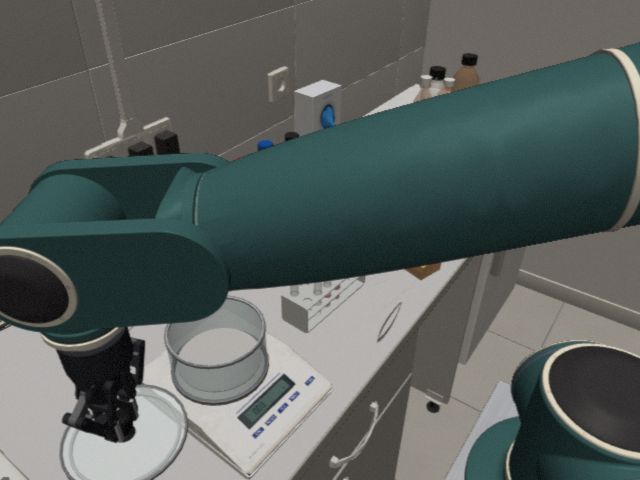

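The lid hangs level from the fingers over the bare worktop, its disc centred near (125,435). Lowering it gently.

```bash
python3 -m inch '0 0 -4 0 0 0 0;0 0 -7.5 0 0 0 0;0 0 -9.5 0 0 0 0;0 0 -11 0 0 0 0;0 0 -12 0 0 0 0;0 0 -12.6 0 0 0 0;0 0 -13 0 0 0 0;0 0 -13 0 0 0 0'
```

```text
t: 6.05
eef_pos: [0.4896, 0.3388, 0.0327]
ee_rot: [-3.097, -0.525, -0.001]
ft_force: [-0.6, -0.3, -1.7]
opening: 0.026
```

```bash
python3 -m inch '0 0 -0.2 0 0 0 0;0 0 -0.4 0 0 0 0;0 0 -0.5 0 0 0 0;0 0 -0.6 0 0 0 0;0 0 -0.6 0 0 0 0'
```

```text
t: 6.55
eef_pos: [0.4895, 0.3388, 0.0277]
ee_rot: [-3.097, -0.525, -0.0]
ft_force: [-7.7, -4.7, 14.6]
opening: 0.0261
```

Contact is made (about 14 N). I'll ease up slightly, release, rise and check.

```bash
python3 -m inch '0 0 0.1 0 0 0 0;0 0 0.1 0 0 0 0;0 0 0.1 0 0 0 1;0 0 0.1 0 0 0 1;0 0 0.1 0 0 0 1;0 0 0.1 0 0 0 1;0 0 0.1 0 0 0 1;0 0 0.1 0 0 0 1;0 0 3 0 0 0 1;0 0 8 0 0 0 1;0 0 13 0 0 0 1;0 0 18 0 0 0 1;0 0 23 0 0 0 1;0 0 28 0 0 0 1;0 0 30 0 0 0 1;0 0 30 0 0 0 1'
python3 - <<'E'
from h import *
p,im=grab("wrist","w3"); p2=camera_params("scene"); print(sense()["eef_pos"],sense()["ft_force"]); 
X=(.4895,.3388,.033); print(proj(p,X))
# pan: shield rim ellipse to be seen from here/later
E
```

```text
t: 8.15
eef_pos: [0.4899, 0.339, 0.3303]
ee_rot: [-3.095, -0.525, -0.008]
ft_force: [1.1, 1.0, -0.2]
opening: 0.0853
[0.48963778 0.33882682 0.32752872] [ 0.31740161  0.02422233 -1.01933891]
(np.float64(323.8971088632951), np.float64(188.91509494015753))
```

View pics/w3.png

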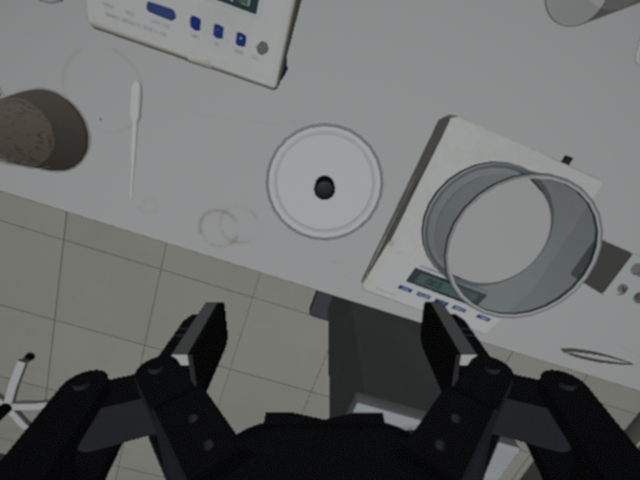

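The lid lies flat with its disc at (325,182) and its knob at (324,187), released and clear of the balance and dish. On to the weight, turning the jaws across the block.

```bash
python3 -m inch '2.3 -72.9 0 0 0 -0.62 1;2.3 -72.9 0 0 0 -0.62 1;2.3 -72.9 0 0 0 -0.62 1;2.3 -72.9 0 0 0 -0.62 1;2.3 -72.9 0 0 0 -0.62 1;2.3 -72.9 0 0 0 -0.62 1;2.3 -72.9 0 0 0 -0.62 1;2.3 -72.9 0 0 0 -0.62 1;2.3 -72.9 0 0 0 -0.62 1;2.3 -72.9 0 0 0 -0.62 1;2.3 -72.9 0 0 0 -0.62 1;2.3 -72.9 0 0 0 -0.62 1;2.3 -72.9 0 0 0 -0.62 1;2.3 -72.9 0 0 0 -0.62 1;2.3 -72.9 0 0 0 -0.62 1;2.3 -72.9 0 0 0 -0.62 1;2.3 -72.9 0 0 0 -0.62 1;2.3 -72.9 0 0 0 -0.62 1'
python3 - <<'E'
from h import *
p,im=grab("wrist","w4"); s=sense(); print(s["t"],s["eef_pos"],s["ee_rot"]); print(proj(p,(.513,-.39,.098)))
ball=np.round(np.array(p["R"]),4).tolist(),np.array(p["t"]).tolist(); print(ball)
E
```

```text
t: 10.0
eef_pos: [0.5124, -0.3895, 0.3255]
ee_rot: [-3.109, 0.444, 0.001]
ft_force: [1.1, 0.6, -0.8]
opening: 0.0851
10.05 [ 0.51252723 -0.38929128  0.32594174] [-3.10977317e+00  4.43418289e-01  4.57478755e-04]
(np.float64(324.25195447388035), np.float64(199.0660308381473))
([[-0.2801, -0.96, -0.0006], [-0.9078, 0.2646, 0.3255], [-0.3123, 0.0917, -0.9455]], [-0.23010018683416797, 0.4986071435742468, 0.6577311538120433])
```

View pics/w4.png

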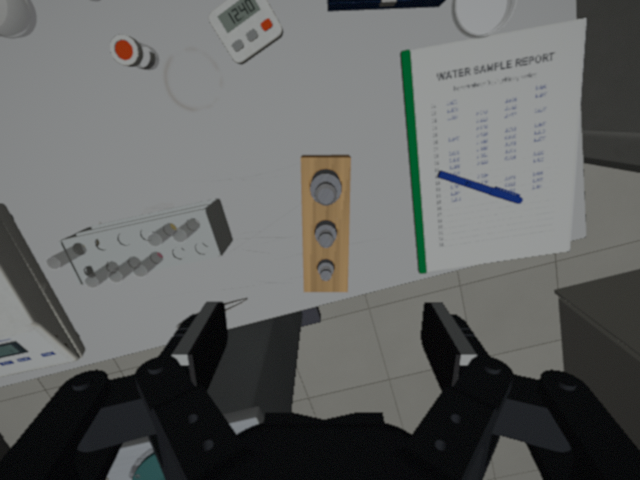

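The block stands square to the image, with the 500 g knob near (327,190) and the body at (325,187). I'll enlarge this for an accurate fix.

Run:
```python
from h import *
im=cv2.imread("pics/w4.png")[150:300,280:370]
b=cv2.resize(im,None,fx=4,fy=4,interpolation=2)
b=cv2.convertScaleAbs(b,alpha=1.5,beta=-20); cv2.imwrite("pics/z2.png",b)
```

```text
(no output)
```

View pics/z2.png

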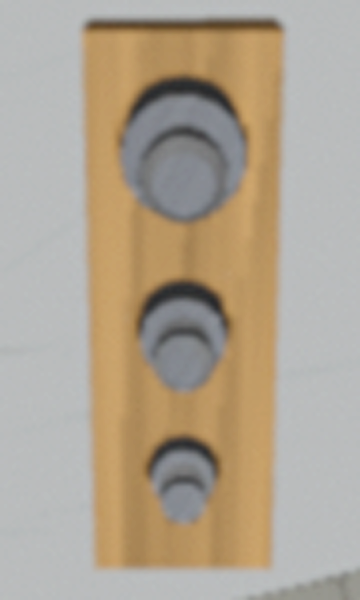

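Run:
```python
from h import *
p=camera_params("wrist"); print(onz(p,325.7,194.5,.092),onz(p,325.6,187.5,.062),onz(p,325.7,172.5,.034),-np.array(p["R"]).T@p["t"])
for u,v in((302,157),(350,157),(304.5,291),(348,291)):print(onz(p,u,v,.034))
```

```text
[ 0.51622277 -0.39247236  0.092     ] [ 0.51798603 -0.39302155  0.062     ] [ 0.53068709 -0.39696905  0.034     ] [ 0.5936267  -0.41288214  0.45999459]
[ 0.5569245  -0.37437555  0.034     ]
[ 0.54050203 -0.43075483  0.034     ]
[ 0.3805702  -0.32268438  0.034     ]
[ 0.36356772 -0.38108199  0.034     ]
```

```bash
python3 -m inch '0.35 -0.3 -5 0 0 0 1;0.35 -0.3 -10 0 0 0 1;0.35 -0.3 -15 0 0 0 1;0.35 -0.3 -19 0 0 0 1;0.35 -0.3 -21.5 0 0 0 1;0.35 -0.3 -23.5 0 0 0 1;0.35 -0.3 -24.5 0 0 0 1;0.35 -0.3 -25 0 0 0 1;0.35 -0.3 -25 0 0 0 1;0.35 -0.3 -25 0 0 0 0.5;0.35 -0.3 -25 0 0 0 0.5;0.35 -0.3 -25 0 0 0 0.5;0.35 -0.3 -25 0 0 0 0.5'
python3 - <<'E'
from h import *
p,im=grab("wrist","w5"); s=sense(); print(s["t"],s["eef_pos"],s["ft_force"])
E
```

```text
t: 11.35
eef_pos: [0.516, -0.3934, 0.0767]
ee_rot: [3.11, -0.445, 0.001]
ft_force: [0.0, -0.1, -0.1]
opening: 0.0426
11.4 [ 0.51600222 -0.39339021  0.07662544] [-0.73276278  1.07350736  0.48039064]
```

View pics/w5.png

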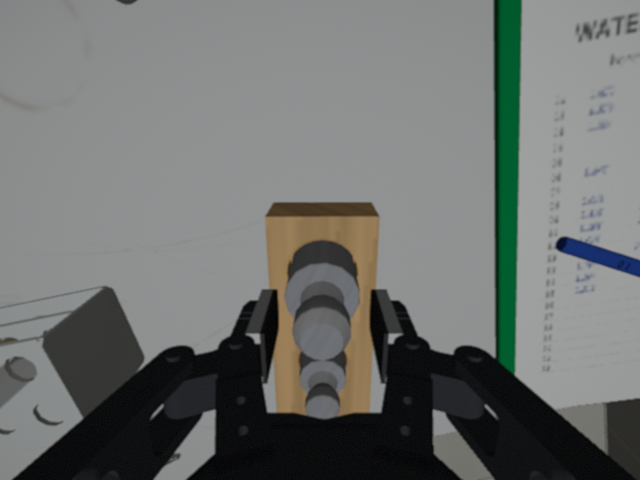

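The knob at (322,330) is centred between the pads. Closing and lifting straight up.

```bash
python3 -m inch '0 0 0 0 0 0 0;0 0 0 0 0 0 0;0 0 0 0 0 0 0;0 0 0 0 0 0 0;0 0 0 0 0 0 0;0 0 0 0 0 0 0;0 0 0.3 0 0 0 0;0 0 0.8 0 0 0 0;0 0 1.6 0 0 0 0;0 0 2.6 0 0 0 0;0 0 4 0 0 0 0;0 0 7 0 0 0 0;0 0 11 0 0 0 0;0 0 15 0 0 0 0;0 0 18 0 0 0 0;0 0 20 0 0 0 0;0 0 20 0 0 0 0;0 0 20 0 0 0 0'
```

```text
t: 13.2
eef_pos: [0.5158, -0.3932, 0.2762]
ee_rot: [3.11, -0.445, 0.0]
ft_force: [-0.3, 0.4, -4.9]
opening: 0.0231
```

```bash
python3 -m inch '0 1 0 0 0 0 0;0 3 0 0 0 0 0;0 6 0 0 0 0 0;0 10 0 0 0 0 0;0 14 0 0 0 0 0;0 18 0 0 0 0 0;0 22 0 0 0 0 0;0 26 0 0 0 0 0;0 30 0 0 0 0 0;0 34 0 0 0 0 0;0 38 0 0 0 0 0;0 42 0 0 0 0 0;0 45 0 0 0 0 0;0 48 0 0 0 0 0;0 50 0 0 0 0 0;0 51.5 0 0 0 0 0;0 52.5 0 0 0 0 0;0 53.2 0 0 0 0 0;0 53.2 0 0 0 0 0;0 53.2 0 0 0 0 0'
python3 - <<'E'
from h import *
p,im=grab("wrist","w6"); s=sense(); print(s["t"],s["eef_pos"],s["ee_rot"],s["ft_force"])
print("expected base/body/knob px",proj(p,(.516,.139,.213)),proj(p,(.516,.139,.263)),"pan",proj(p,(.517,.139,.085)))
grab("scene","s6");
E
```

```text
t: 15.2
eef_pos: [0.5159, 0.1383, 0.2762]
ee_rot: [3.11, -0.445, -0.0]
ft_force: [0.1, -0.2, -4.8]
opening: 0.023
15.25 [0.51597474 0.13810354 0.2762702 ] [ 3.10957295e+00 -4.45950362e-01 -1.55545173e-06] [-0.77943624 -0.51145699 -4.70194415]
expected base/body/knob px (np.float64(322.6523945920183), np.float64(260.00372705349173)) (np.float64(322.3744742129422), np.float64(300.4483797079884)) pan (np.float64(322.7192118855884), np.float64(207.52674345111504))
```

View pics/w6.png

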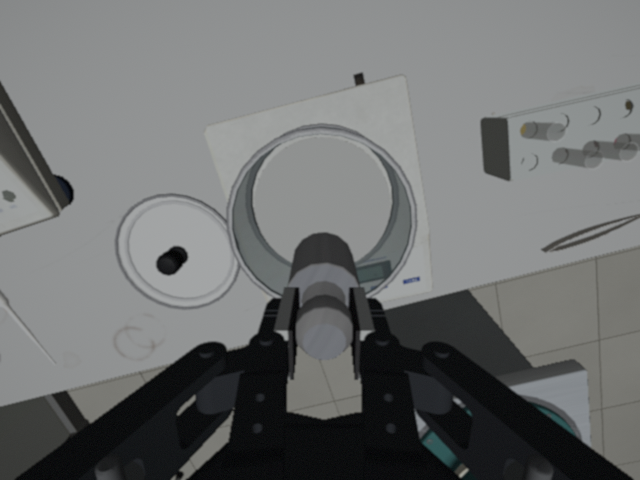

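The wrist view shows the weight upright in the jaws and the pan's visible edge at u 252–392, top v 133. The rim spans u 228–416, top v 125. I'll check the pan centre against these extents.

Run:
```python
from h import *
p=camera_params("wrist"); im=cv2.imread("pics/w6.png"); g=cv2.GaussianBlur(cv2.cvtColor(im,6),(3,3),0).astype(int)
a=np.linspace(0,2*np.pi,720)
def ext(x,y,z,r):
    q=np.array([proj(p,(x+r*np.cos(t),y+r*np.sin(t),z)) for t in a]); return q.min(0).round(1),q.max(0).round(1)
for x in(.512,.517,.522,.527): print(x,"pan",ext(x,.139,.085,.0655),"rim",ext(x,.139,.15,.079))
print("col322",list(enumerate(g[110:150,322],110)))
print("row190 L",list(enumerate(g[190,222:266],222)));print("R",list(enumerate(g[190,380:424],380)))
```

```text
0.512 pan (array([257.4, 143.7]), array([390.6, 272.8])) rim (array([225.6, 131.2]), array([422.6, 318.6]))
0.517 pan (array([255.7, 138.4]), array([389.5, 268.6])) rim (array([223.2, 124.3]), array([421.4, 313.8]))
0.522 pan (array([253.9, 132.9]), array([388.4, 264.4])) rim (array([220.9, 117.3]), array([420.2, 309. ]))
0.527 pan (array([252.1, 127.4]), array([387.2, 260.2])) rim (array([218.5, 110.2]), array([419. , 304.2]))
col322 [(110, np.int64(159)), (111, np.int64(159)), (112, np.int64(159)), (113, np.int64(159)), (114, np.int64(159)), (115, np.int64(160)), (116, np.int64(160)), (117, np.int64(160)), (118, np.int64(160)), (119, np.int64(160)), (120, np.int64(161)), (121, np.int64(160)), (122, np.int64(149)), (123, np.int64(131)), (124, np.int64(118)), (125, np.int64(113)), (126, np.int64(104)), (127, np.int64(100)), (128, np.int64(110)), (129, np.int64(126)), (130, np.int64(139)), (131, np.int64(146)), (132, np.int64(147)), (133, np.int64(143)), (134, np.int64(145)), (135, np.int64(152)), (136, np.int64(153)), (137, np.int64(149)), (138, np.int64(145)), (139, np.int64(143)), 
[... 1449 characters left out ...]
17)), (392, np.int64(88)), (393, np.int64(78)), (394, np.int64(81)), (395, np.int64(83)), (396, np.int64(82)), (397, np.int64(83)), (398, np.int64(89)), (399, np.int64(98)), (400, np.int64(103)), (401, np.int64(105)), (402, np.int64(105)), (403, np.int64(102)), (404, np.int64(98)), (405, np.int64(102)), (406, np.int64(120)), (407, np.int64(139)), (408, np.int64(145)), (409, np.int64(136)), (410, np.int64(122)), (411, np.int64(120)), (412, np.int64(133)), (413, np.int64(150)), (414, np.int64(159)), (415, np.int64(161)), (416, np.int64(161)), (417, np.int64(161)), (418, np.int64(160)), (419, np.int64(160)), (420, np.int64(161)), (421, np.int64(160)), (422, np.int64(155)), (423, np.int64(149))]
```

```bash
python3 - <<'E'
from h import *
p=camera_params("wrist"); g=cv2.cvtColor(cv2.imread("pics/w6.png"),6)
print([int(x) for x in g[226:242,322]]); 
for dz in(-.005,0,.005): print(dz,proj(p,(.5165+.0183,.1386-.0053,.2115+dz)))
E
python3 -m inch '0.2 0.1 -1 0 0 0 0;0.2 0.1 -3 0 0 0 0;0.2 0.1 -5 0 0 0 0;0.2 0.1 -7 0 0 0 0;0.2 0.1 -8.5 0 0 0 0;0.2 0.1 -9 0 0 0 0;0.2 0.1 -9 0 0 0 0;0.2 0.1 -9 0 0 0 0'
python3 -c "
from h import *
grab('scene','s7');p=camera_params('scene')
for z in(.085,.1212,.1712,.2):print(proj(p,(.518,.139,z)))
im=cv2.imread('pics/s7.png');cv2.imwrite('pics/z3.png',cv2.resize(im[230:430,120:320],None,fx=3,fy=3,interpolation=2))"
```

```text
[144, 144, 144, 146, 145, 138, 105, 66, 51, 49, 51, 52, 52, 52, 52, 51]
-0.005 (np.float64(322.71271507838384), np.float64(227.12572717638486))
0 (np.float64(322.6909580943107), np.float64(229.60607752799785))
0.005 (np.float64(322.66819478378113), np.float64(232.20115160103893))
t: 16.1
eef_pos: [0.5183, 0.1397, 0.1872]
ee_rot: [-3.11, 0.445, -0.002]
ft_force: [-1.0, -0.2, -3.8]
opening: 0.0233
(np.float64(219.57854958699517), np.float64(357.50514256728525))
(np.float64(217.320597604797), np.float64(341.5367052054549))
(np.float64(214.00819566322843), np.float64(318.1111038914492))
(np.float64(211.98963879042344), np.float64(303.8356900479271))
```

View pics/z3.png

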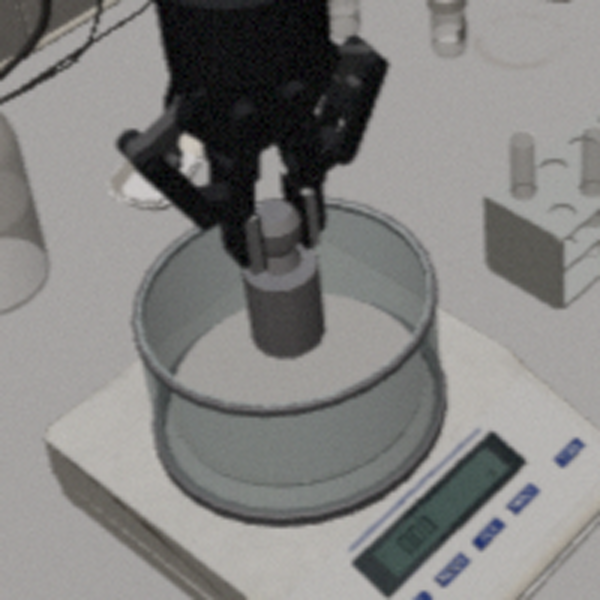

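The scene crop shows the weight upright inside the shield, its lowest edge at crop (288,355), i.e. image (216,348.3). It is well clear of the glass. I'll derive the base height from that edge.

Run:
```python
from h import *
p=camera_params("scene"); print(camera_params("wrist")["t"],sense()["eef_pos"])
d=np.array([-.757,.653])*.019
for z in(.116,.121,.126,.131): print(z,proj(p,(.5185+d[0],.1397+d[1],z)))
g=cv2.cvtColor(cv2.imread("pics/s7.png"),6); print([int(x) for x in g[338:358,216]])
# shoulder (body top, 50 mm above the base) left/right and pan edge checks
q=np.array([proj(p,(.518+.0655*np.cos(t),.139+.0655*np.sin(t),.085)) for t in np.linspace(0,6.283,400)]); print("pan ext",q.min(0),q.max(0))
p=camera_params("wrist");im=snapshot("wrist");g=cv2.cvtColor(im,7);
print([int(x) for x in g[215:265,322]]); 
for z in(.116,.121,.126): print(z,proj(p,(.5187+.0183,.1397-.0053,z)))
```

```text
[0.27980495 0.40942237 0.47954868] [0.51832556 0.13972703 0.18733693]
0.116 (np.float64(218.34318442024005), np.float64(352.8623950243669))
0.121 (np.float64(218.02127837806063), np.float64(350.60033977394085))
0.126 (np.float64(217.69708504214316), np.float64(348.32221155770645))
0.131 (np.float64(217.37057994712296), np.float64(346.0278384559129))
[68, 68, 67, 65, 65, 65, 66, 64, 65, 66, 74, 114, 153, 159, 157, 155, 157, 158, 155, 157]
pan ext [177.76132361 328.28229013] [260.71308343 390.54128435]
[144, 143, 144, 144, 143, 143, 144, 144, 144, 143, 143, 143, 144, 144, 144, 145, 137, 104, 66, 50, 49, 51, 51, 50, 52, 52, 52, 52, 51, 51, 53, 52, 52, 52, 52, 53, 52, 52, 52, 54, 51, 55, 52, 51, 52, 51, 53, 63, 87, 104]
0.116 (np.float64(323.7587796549984), np.float64(226.41752943359813))
0.121 (np.float64(323.75407881095197), np.float64(228.85509930891928))
0.126 (np.float64(323.7491620369737), np.float64(231.4046372248099))
```

```bash
python3 -m inch '0 0 -0.5 0 0 0 0;0 0 -1.1 0 0 0 0;0 0 -1.7 0 0 0 0;0 0 -2.2 0 0 0 0;0 0 -2.5 0 0 0 0;0 0 -2.7 0 0 0 0;0 0 -2.7 0 0 0 0;0 0 -2.7 0 0 0 0;0 0 -2.7 0 0 0 0;0 0 -2.7 0 0 0 0;0 0 -2.7 0 0 0 0;0 0 -2.7 0 0 0 0'
python3 - <<'E'
from h import *
ps=camera_params("scene");S=snapshot("scene");g=cv2.cvtColor(S,7); print("scene col216",[int(x) for x in g[350:372,216]])
d=np.array([-.757,.653])*.019
for z in(.09,.095,.1): print(z,proj(ps,(.5185+d[0],.1397+d[1],z)))
p=camera_params("wrist");W=snapshot("wrist")[:,:,::-1]; g=cv2.cvtColor(np.ascontiguousarray(W),6)
print("wrist col322",[int(x) for x in g[222:242,322]])
for z in(.09,.095,.1): print(z,proj(p,(.5187+.0183,.1397-.0053,z)))
s=sense();print(s["t"],s["eef_pos"],s["ft_force"],s["opening"],s["joint_vel"].round(4))
cv2.imwrite("pics/f.png",np.hstack([cv2.resize(S[230:430,20:320,::-1],(600,400)),W[100:400,220:420][:,:].copy() if 0 else cv2.resize(W[100:400,230:380],(200,400))]))
E
```

```text
t: 17.4
eef_pos: [0.5179, 0.1397, 0.1594]
ee_rot: [-3.11, 0.445, -0.0]
ft_force: [0.4, -0.2, -4.9]
opening: 0.0232
scene col216 [66, 66, 65, 65, 67, 67, 67, 64, 66, 66, 69, 82, 129, 155, 146, 112, 94, 62, 89, 120, 122, 124]
0.09 (np.float64(219.98114429398373), np.float64(364.37244841542355))
0.095 (np.float64(219.67075086508805), np.float64(362.1912930671811))
0.1 (np.float64(219.35819195064403), np.float64(359.9949207074121))
wrist col322 [144, 144, 144, 144, 145, 144, 145, 145, 146, 137, 107, 68, 51, 51, 50, 51, 51, 52, 52, 51]
0.09 (np.float64(323.435771007349), np.float64(226.73269265893506))
0.095 (np.float64(323.4289448532695), np.float64(229.2106700456243))
0.1 (np.float64(323.42180210564214), np.float64(231.80357476084816))
17.5 [0.51792887 0.13970639 0.15932956] [ 0.35003705  0.12632062 -4.81066222] 0.022800234660302197 [ 0.0009  0.0005 -0.0005  0.0016 -0.0013  0.0016]
```

View pics/f.png

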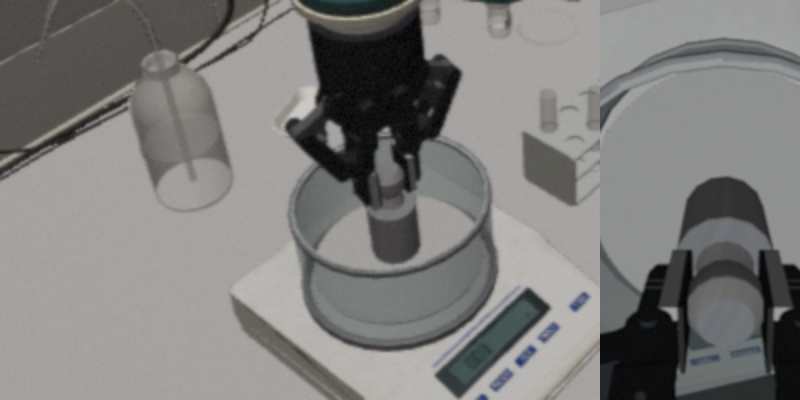

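The final view shows the weight upright and central in the shield with a gap all round. The base edge at scene (216,362) gives z ≈ 0.0955, about 10 mm above the pan. The load still reads the full 4.9 N.

```bash
python3 -c "from cell import sign_off; print(sign_off())"
```

```text
the job is handed in; nothing more can be done
None
```

The job was handed in at 17.5 s with the 500 g weight held still in the air over the pan. `sign_off()` reports no verdict.

- **Lid:** I set it down flat, knob up, at about (0.49, 0.34) on the bare worktop beside the balance. The later wrist views show it released and lying flat.
- **Weight:** I lifted it straight out of its bore, carried it over the rim and lowered it inside the shield.
- **Height above the pan:** arm geometry and the scene view put the base about 10 mm above the pan. The wrist view says about 15 mm. Both are inside the 3 to 18 mm window, and I left the disagreement unresolved.
- **Centring:** the tool centre is within about 1 mm of my estimate of the pan centre, about (0.518, 0.139). That estimate is good to 2–3 mm.
- **Contact and motion:** the wrist still carries the full 4.9 N, so the weight was not resting on the pan. The joints were still.
- **Other objects:** I did not measure whether the small weights, rack, forceps and vial had moved. I saw no contact with any of them.
- **Pictures:** I viewed 13, three past the budget of 10.

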